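# Fish the long shoehorn out of the bench's storage well

### The arm

A 6-joint arm with a two-finger parallel gripper is mounted at the origin on the work surface. World frame = base frame: x ahead of the robot, y to its left, z up, the work surface at z = 0. Lengths are in m, angles in rad, forces in N, time in s.
With the tool pointing down it reaches from about 0.35 to 0.975 m from the base axis. Payload 4.9 kg.
Tool frame: the origin (TCP) lies on the centre line of the jaws, within the pads' length; the fingertips stand manip.tcp_to_tips ahead of it and the grasp point (between the pads) is the TCP (manip.tcp_to_tips is the distance from the TCP to the fingertips, in m); y points along the fingers, z is the direction in which the jaws open and shut, and the axes are right-handed (so a half turn about y gives the same grasp; the last joint's range is limited). The gripper opens to 85 mm and grips with 20 to 120 N. Pads are 22 mm wide; open, the fingers measure 114 mm over their backs; the gripper's body (76 mm by 85 mm) begins 54 mm behind the grasp point. The pads swing forward as they close: fully open they stand 13 mm farther back than shut.
Start: joints at [-1.235, 0.053, 1.613, -0, 1.476, -0.119], TCP at [0.275, -0.561, 0.25] pointing down, gripper open.
Joint ranges: [-3.01, 3.01], [-1.01, 2.22], [0.06, 2.58], [-1.02, 4.17], [0.09, 2.62], [-3.14, 3.14]. Speed limits (rad/s): [2.57, 2.57, 3.14, 3.14, 3.14, 3.14].

### API

Orientations are given as a unit quaternion [w, x, y, z].
In Python, from plant import manip gives the robot as it stands.
- The arm moves only by the tool apply_moves, never from a script. Its argument "moves" is a list of rows, each a list of 7 numbers: the gripper's target within -1 to 1 (shut at 1, half-way at 0, fully open at -1), then the shift along the tool's x, y, z in mm, then the turn, a rotation vector about the tool's x, y, z in degrees. A call has 1 to 20 rows; each row shifts and turns the commanded pose from where the row before left it, along the tool's axes as they then stand; what a row does not reach is not made up. A row lasts 1/10 s, in which the tool goes at most 50 mm and 8.59 degrees, less where a joint would pass 70% of its speed; a pose out of reach is approached as far as the arm can. A call with a gripper value outside its range is refused whole. The fingers move at their own pace and stop on an object; the grip force is fixed at half the most. Time passes only in rows, so rows that do not move let the fingers close. It gives the time, the measured TCP pose, the force and the opening at its end, in the units of the state.
- manip.state(): the state, without advancing time (a new reading comes with each control period).
- manip.grab_frame(name): name is "scene" or "top"; returns the picture (420x560x3 uint8, blue, green, red); there is no depth.
- manip.calibration(name): a dict with "mtx" (3x3 intrinsics, pixels), "distortion" ([k1, k2, p1, p2, k3] as OpenCV has them; the pictures are not rectified), "T" (4x4, takes a point from camera to world coordinates). Camera axes: x right, y down, z forward; pixel columns grow to the right and rows downward; lengths in m; the calibration is good to about 2 mm. A picture is of the moment at which its call begins. calibration takes no time and is no camera call.
- manip.job_done(): hands the job in, once; it reports no verdict.
The state is a dict: "time": time; "joint_pos": joint angles; "joint_vel": joint speeds; "joint_efforts": joint torques, N m; "tool_pos": TCP position; "tool_rot": TCP orientation; "contact_force": force on the tool from outside, world axes, zero at the start; "ft_torque": the same for the moment, N m; "gripper_width": opening from 0.0 (shut) to 1.0 (fully open).
Only numpy, scipy, OpenCV 4.12 (cv2) and the standard library are available. Lean on these libraries where they do the work, as an engineer would, in place of code of your own. Each camera call takes 0.05 s, during which the arm holds its last target. There are 200 camera calls.

### The job

Push the half-open wooden lid of the storage well back until it leans past upright and stays open, then take hold of the long shoehorn lying inside: it is longer than the opening, so slide it along, tilt it and draw it out slantwise, one end first, without forcing it against the wood. Finish while still holding it: keep it still in the gripper with every part of it some 10 cm above the top of the well, touching nothing else, with the lid still open and everything else on the bench left where it is.

Things in the scene. Friction and masses are not known exactly. Their poses are not given: they have to be found in the camera images.
- well: Fixed pale-oak storage box, 174 (x) x 424 (y) x 78 mm high outside. Origin: centre of its underside on the bench top; x points away from the robot, towards the lid's hinge, y along its length; yaw within 0.35 rad of 0. Walls 12, floor 8 mm thick; inside 150 x 400 mm. Two fixed decks 10 mm thick (68 to 78 mm up) cover both ends of the inside, |y| 110 to 200 mm: see opening.
- opening (a point): Centre of the opening between the two decks, level with their top (78 mm above the bench). It is only 150 mm (well x from -75 to 75 mm) by 220 mm (well y from -110 to 110 mm); axes as the well's.
- lid (a joint): Hinge of the flat wooden lid of the opening (158 x 216 mm, 8 mm thick); hinge line along the well's y at well x = +75, z = 78 mm, the opening's far long edge. rad: 0 shut, 1.57 upright, stop at 1.95. Starts half open (0.75 to 1.1), slanting over the opening; the hinge is stiff: the lid stays where it is left and takes 1 to 4 N at its free edge to move.
- lid_edge (a point): Middle of the free edge of the lid, on its under side (the side facing the robot when the lid stands up), 158 mm from the hinge line.
- horn: Long red plastic shoehorn, 290 mm, 60 to 110 g, flat on the well's floor along the well's y, both ends under the decks. Origin: underside, mid length; y lengthwise to the handle end (at the well's +y end), z up. Handle 22 wide, 18 mm thick, y = 30 to 145 mm; stem 18 wide, 10 thick, y = -50 to 35; blade 36 wide, 6 thick (thin raised edges are for show), y = -145 to -48. One flat underside.
- horn_handle_end (a point): Middle of the end of the shoehorn's handle, 9 mm above its underside, at its y = +145 mm.
- horn_blade_end (a point): Middle of the end of the shoehorn's blade, 3 mm above its underside, at its y = -145 mm.
- tin: Bystander: closed round tin of polish, diameter 68, 24 mm high, standing on the well's deck at its -y end. Origin: centre of its underside.
- carabiner: Bystander: stainless steel carabiner, 80 x 52 mm, about 10 mm high, lying on the well's deck at its +y end. Origin: centre of its underside.
- dish: Bystander: white ceramic key dish, diameter 130, 30 mm high, on the bench to the right of the well. Origin: centre of its underside.
- tree1: Bystander: cedar shoe tree, about 260 x 74 x 60 mm, on the bench to the left of the well. Origin: underside, near its middle.
- tree2: Bystander: second cedar shoe tree, the same as the first, on the bench to the left of the well. Origin: underside, near its middle.
- shoebrush: Bystander: wooden shoe brush, 160 x 50 x 45 mm, on the bench to the right of the well, beyond the dish. Origin: centre of its underside.

How it is judged:
By the outcome, as a careful person would: the job done as asked, in the order asked, and still so for the second after the job is handed in, while the arm keeps its last pose, push and grip.
It also fails if it takes over 54 s, if anything falls off the work surface, if the arm or the gripper's body presses on something with over 40 N, if the wrist force passes 120 N, or if a joint passes its speed limit or range.

## Working session

There is one attempt and no reset: what is moved stays moved. The work goes in short steps, Python scripts to look and compute and a tool call to move; the robot and the scene stay as the last step left them, time stands still between calls to the robot, and variables do not carry over. Pictures are saved under pics/ and viewed, about 8 in all and at most 12, crops included, and the job is handed in when it is done.

Besides the shell and the picture viewer there is one more tool, called after "Call:" by a JSON object that holds its "api" and its "payload". apply_moves: Moves the arm, as the interface text tells. Its arguments: {"type":"object","properties":{"moves":{"type":"array","items":{"type":"array","items":{"type":"number"}}}},"required":["moves"]}

```bash
ls; mkdir -p pics
python3 - <<'E'
from plant import manip
import cv2,numpy as np
print(manip.state(), manip.tcp_to_tips)
for n in("scene","top"):
    cv2.imwrite(f"pics/{n}0.png",manip.grab_frame(n)); c=manip.calibration(n); print(n,c)
E
```

```text
pics
{'time': 0.0, 'joint_pos': array([-1.23499453e+00,  5.33514365e-02,  1.61425462e+00,  4.90666000e-06,
        1.47600166e+00, -1.19015797e-01]), 'joint_vel': array([ 0.00070715, -0.00068954,  0.00062024, -0.00048569,  0.00011949,
        0.00236285]), 'joint_efforts': array([ 1.29070690e-03, -3.93679833e+01, -3.70175564e+01,  9.75970238e-05,
        7.02433259e-03,  9.78004323e-06]), 'tool_pos': array([ 0.27436557, -0.5609264 ,  0.24908986]), 'tool_rot': array([ 0.15934431, -0.15949502,  0.68960964, -0.68819276]), 'contact_force': array([-0.77979479, -0.24777468, -0.28481381]), 'ft_torque': array([-0.00304858,  0.01301419,  0.03440597]), 'gripper_width': 0.9986579920462454} 0.019
scene {'mtx': array([[459.45177122,   0.        , 271.94814076],
       [  0.        , 459.45177122, 213.24882519],
       [  0.        ,   0.        ,   1.        ]]), 'distortion': array([-0.07090747,  0.        ,  0.        ,  0.        ,  0.        ]), 'T': array([[ 0.59702729,  0.61206436, -0.51859004,  1.36628607],
       [ 0.80204524, -0.46893766,  0.36989309, -0.5922686 ],
       [-0.01678802, -0.63676895, -0.77087189,  1.34766694],
       [ 0.        ,  0.        ,  0.        ,  1.        ]])}
top {'mtx': array([[493.75884564,   0.        , 282.28333362],
       [  0.        , 493.75884564, 213.13143208],
       [  0.        ,   0.        ,   1.        ]]), 'distortion': array([-0.05570337,  0.        ,  0.        ,  0.        ,  0.        ]), 'T': array([[ 0.01407274, -0.99782844,  0.06434565,  0.44566691],
       [-0.99985346, -0.01341558,  0.01063369,  0.01815018],
       [-0.00974737, -0.06448587, -0.99787101,  1.3756246 ],
       [ 0.        ,  0.        ,  0.        ,  1.        ]])}
```

View pics/scene0.png

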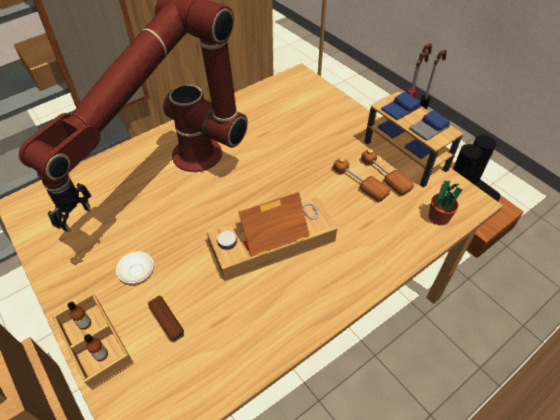

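View pics/top0.png

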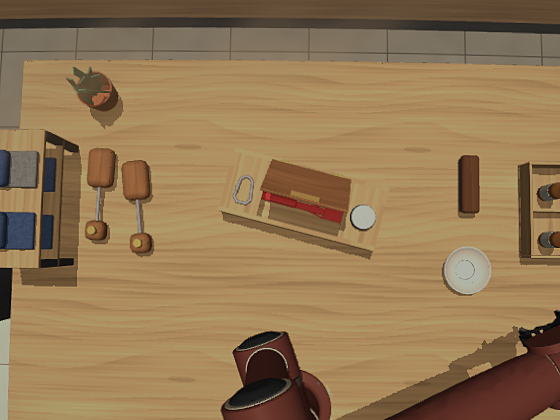

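The scene view shows the well near (270,235) with the lid slanting over it. In the top view the well is at about (220–390, 150–255), the lid at (262–350, 160–210), the horn's red strip runs (262,197)–(343,217), and the tin is at (363,216). I'll enlarge both for corner pixels.

Run:
```python
import cv2
a=cv2.imread("pics/top0.png")[140:265,210:400]; cv2.imwrite("pics/topc.png",cv2.resize(a,None,fx=4,fy=4,interpolation=cv2.INTER_CUBIC))
a=cv2.imread("pics/scene0.png")[185:280,195:345]; cv2.imwrite("pics/scenec.png",cv2.resize(a,None,fx=5,fy=5,interpolation=cv2.INTER_CUBIC))
```

```text
(no output)
```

View pics/topc.png

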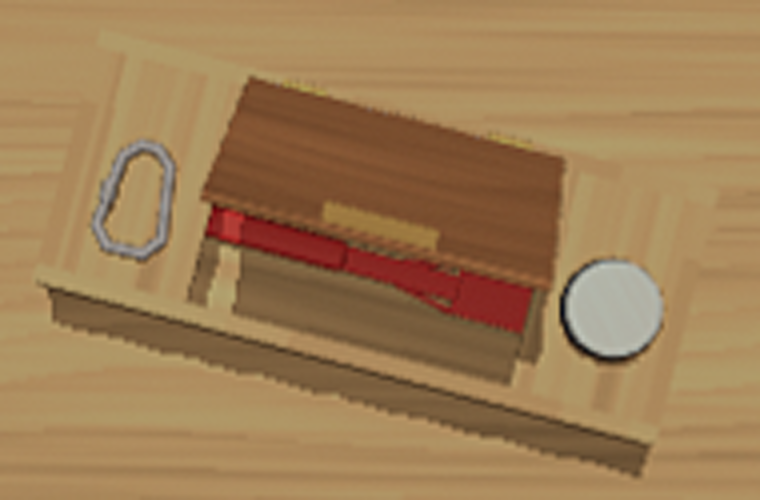

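View pics/scenec.png

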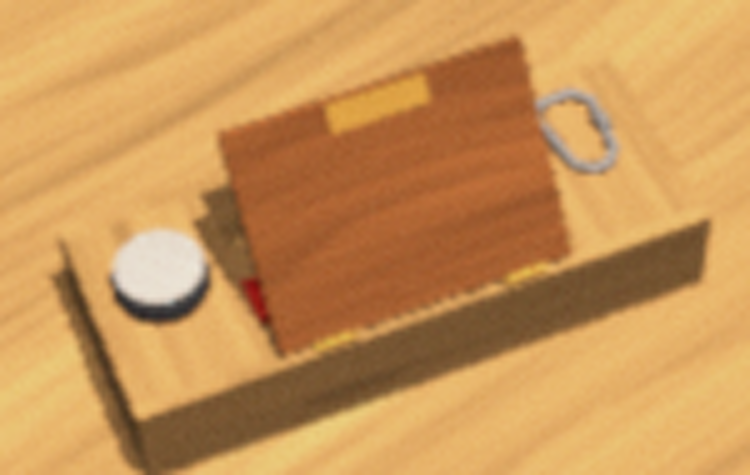

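Top crop: the well's robot-side top corners are at (38,283) and (650,440), far ones at (102,33) and (718,188). The lid's free edge is (205,198)–(550,285), and the horn's handle/stem step is near (345,255). Scene crop: the far top corners are (145,418) and (708,222), the near ones (60,238) and (600,62), and the lid's free edge is (222,132)–(520,38).

```bash
cat > h.py <<'E'
from plant import manip
import cv2,numpy as np
from scipy.spatial.transform import Rotation as R
C={n:manip.calibration(n) for n in("scene","top")}
def ray(n,p):
    c=C[n]; u=cv2.undistortPoints(np.array([[p]],float),c["mtx"],c["distortion"])[0,0]
    T=c["T"]; d=T[:3,:3]@np.r_[u,1]; return T[:3,3],d/np.linalg.norm(d)
def onz(n,p,z):
    o,d=ray(n,p); return o+d*(z-o[2])/d[2]
def tri(pt,ps):
    o1,d1=ray("top",pt);o2,d2=ray("scene",ps)
    s=np.linalg.lstsq(np.c_[d1,-d2],o2-o1,rcond=None)[0]
    a=o1+s[0]*d1;b=o2+s[1]*d2; return (a+b)/2,np.linalg.norm(a-b)
def pix(n,X):
    c=C[n];T=np.linalg.inv(c["T"]); return cv2.projectPoints(np.atleast_2d(X).astype(float),cv2.Rodrigues(T[:3,:3])[0],T[:3,3],c["mtx"],c["distortion"])[0][:,0]
def rot(q): return R.from_quat([q[1],q[2],q[3],q[0]])
E
cat > m1.py <<'E'
from h import *
np.set_printoptions(precision=4,suppress=True)
t=lambda x,y:((x+.5)/4-.5+210,(y+.5)/4-.5+140)
s=lambda x,y:((x+.5)/5-.5+195,(y+.5)/5-.5+185)
P={}
for k,a,b in [("n+",(38,283),(600,62)),("n-",(650,440),(60,238)),("f+",(102,33),(708,222)),("f-",(718,188),(145,418)),("L+",(205,198),(520,38)),("L-",(550,285),(222,132))]:
    P[k],e=tri(t(*a),s(*b)); print(k,P[k],"gap %.4f"%e, "z78:",onz("top",t(*a),.078)[:2],onz("scene",s(*b),.078)[:2])
c=np.mean([onz("top",t(*a),.078) for a in [(38,283),(650,440),(102,33),(718,188)]],0)
print("centre",c, "sizes",[np.linalg.norm(P[a]-P[b]) for a,b in (("n+","n-"),("f+","f-"),("n+","f+"),("n-","f-"))])
v=(P["n+"]-P["n-"]+P["f+"]-P["f-"])[:2];yaw=np.arctan2(-v[0],v[1]);print("yaw",yaw)
ex=np.r_[np.cos(yaw),np.sin(yaw)];ey=np.r_[-np.sin(yaw),np.cos(yaw)]
for k in("L+","L-"):
    d=P[k][:2]-c[:2]; x,y,z=d@ex,d@ey,P[k][2]; print(k,x,y,z,"ang",np.arctan2(z-.078,.075-x),np.hypot(z-.078,.075-x))
for nm,p,z in [("h/stem lower",(345,268),.012),("h left lower",(240,240),.012),("h/st up",(345,245),.026),("stem/blade low",(455,310),.011),("blade near R",(528,332),.014),("blade L",(460,306),.014)]:
    w=onz("top",t(*p),z)[:2]-c[:2]; print(nm,w@ex,w@ey)
E
python3 m1.py
```

```text
n+ [0.5348 0.2001 0.0606] gap 0.0026 z78: [0.5344 0.1988] [0.5455 0.1883]
n- [ 0.4352 -0.2092  0.0658] gap 0.0051 z78: [ 0.4366 -0.2049] [ 0.4424 -0.2148]
f+ [0.702  0.159  0.0699] gap 0.0046 z78: [0.7018 0.16  ] [0.7052 0.1521]
f- [ 0.6035 -0.2489  0.0793] gap 0.0010 z78: [ 0.6034 -0.2496] [ 0.6031 -0.2481]
L+ [0.5778 0.0824 0.2039] gap 0.0004 z78: [0.5922 0.0895] [0.491  0.1564]
L- [ 0.5278 -0.1238  0.2082] gap 0.0019 z78: [ 0.5376 -0.1387] [ 0.4314 -0.0711]
centre [ 0.569  -0.0239  0.078 ] sizes [np.float64(0.4213427260176794), np.float64(0.4196693813527631), np.float64(0.17243115487890906), np.float64(0.17346954981853424)]
yaw -0.23795748555547738
L+ -0.016500278212451952 0.10537979574850562 0.2038720765612505 ang 0.9422237733703974 0.1556151681899853
L- -0.0164966880789156 -0.10674106813037683 0.20818993235323224 ang 0.9581977333151046 0.1591259325677294
h/stem lower -0.02093726441382566 0.014696329949529076
h left lower -0.020169373708591266 0.09001821066368677
h/st up -0.00672816311397245 0.018583476732605655
stem/blade low -0.03016446568068995 -0.06621609006130559
blade near R -0.03259451857102731 -0.11853857065938576
blade L -0.02684297629098294 -0.06871227792416673
```

The geometry checks out. The well is 0.42 x 0.173, yaw −0.238, and the lid is at 0.95 rad with length 0.157. The horn's centre is at well y ≈ −17 mm and x ≈ −9 mm. Next is the approach to push the lid.

```bash
cat >> h.py <<'E'
np.set_printoptions(precision=4,suppress=True)
c0=np.array([.569,-.0239,0]); yaw=-.238
W=R.from_euler('z',yaw)
def w2(p): return c0+W.apply(np.array(p)/1000.)      # well mm -> world m
def well(p): return W.inv().apply(np.array(p)-c0)*1000
def goal(alpha=0,s=1):  # tool rotation: tool y down, tool z = s*well x; alpha (deg) raises +y end
    M=np.c_[[0,-s,0],[0,0,-1],[s,0,0]].astype(float)
    M[:,0]=np.cross(M[:,1],M[:,2])
    return W*R.from_euler('x',alpha,degrees=True)*R.from_matrix(M)
def step(p0,r0,p1,r1):
    "shift (mm, tool axes at start) and turn (deg) from pose 0 to 1"
    return r0.inv().apply(p1-p0)*1000,(r0.inv()*r1).as_rotvec(degrees=True)
def now():
    s=manip.state(); return s["tool_pos"],rot(s["tool_rot"])
E
python3 - <<'E'
from h import *
p,r=now(); print(r.as_matrix(), well(p))
for s in(1,-1): print(s,*step(p,r,w2([-75,0,212]),goal(0,s)))
E
```

```text
[[-0.8984 -0.0006  0.4393]
 [-0.4393  0.0018 -0.8984]
 [-0.0002 -1.     -0.0019]] [-159.7076 -591.3835  249.1742]
1 [-442.8798   38.0234 -400.8783] [  0.0952 -50.3061  -0.0589]
-1 [-442.8798   38.0234 -400.8783] [  0.0713 129.6938   0.1152]
```

Call:
{"api": "apply_moves", "payload": {"moves": [[1,-25,2,-22,0,0,0],[1,-25,2,-22,0,0,0],[1,-25,2,-22,0,0,0],[1,-25,2,-22,0,0,0],[1,-25,2,-22,0,0,0],[1,-25,2,-22,0,0,0],[1,-25,2,-22,0,0,0],[1,-25,2,-22,0,0,0],[1,-25,2,-22,0,0,0],[1,-25,2,-22,0,0,0],[1,-25,2,-22,0,0,0],[1,-25,2,-22,0,0,0],[1,-25,2,-22,0,0,0],[1,-25,2,-22,0,0,0],[1,-25,2,-22,0,0,0],[1,-25,2,-22,0,0,0],[1,-25,2,-22,0,0,0],[1,-18,2,-26,0,0,0]]}}

```text
time: 1.9
tool_pos: [0.4972, -0.0061, 0.2138]
tool_rot: [0.159, -0.16, 0.689, -0.689]
contact_force: [1.0, -0.2, -0.4]
gripper_width: -0.001
```

Call:
{"api": "apply_moves", "payload": {"moves": [[1,0,0,0,0,-6,0],[1,0,0,0,0,-6,0],[1,0,0,0,0,-6,0],[1,0,0,0,0,-6,0],[1,0,0,0,0,-6,0],[1,0,0,0,0,-6,0],[1,0,0,0,0,-6,0],[1,0,0,0,0,-8,0],[1,0,0,0,0,0,0]]}}

```text
time: 2.8
tool_pos: [0.4965, -0.0075, 0.2138]
tool_rot: [0.435, -0.436, 0.557, -0.557]
contact_force: [0.4, -0.2, -0.6]
gripper_width: -0.001
```

Run:
```python
from h import *
p,r=now(); s=manip.state(); print(s["time"],well(p),s["joint_pos"],s["contact_force"]); print(*step(p,r,w2([-75,0,212]),goal(0,1)))
```

```text
2.8 [-74.3507  -1.1205 213.7871] [-0.165  -0.2364  1.9445 -0.      1.4344  0.0786] [ 0.3994 -0.2293 -0.5879]
[-1.117   1.7876 -0.6539] [ 0.0516 -0.3187  0.0048]
```

Call:
{"api": "apply_moves", "payload": {"moves": [[1,0,8,8,0,0,0],[1,0,0,8,0,0,0],[1,0,0,8,0,0,0],[1,0,0,8,0,0,0],[1,0,0,8,0,0,0],[1,0,-2,8,0,0,0],[1,0,-2,8,0,0,0],[1,0,-2,8,0,0,0],[1,0,-2,8,0,0,0],[1,0,-2,8,0,0,0]]}}

```text
time: 3.8
tool_pos: [0.5752, -0.027, 0.2166]
tool_rot: [-0.436, 0.435, -0.557, 0.557]
contact_force: [-1.9, 0.7, 1.3]
gripper_width: 0.001
```

Call:
{"api": "apply_moves", "payload": {"moves": [[1,0,-2,8,0,0,0],[1,0,-2,8,0,0,0],[1,0,-2,8,0,0,0],[1,0,-2,8,0,0,0],[1,0,0,8,0,0,0],[1,0,0,8,0,0,0],[1,0,0,8,0,0,0],[1,0,0,8,0,0,0],[1,0,0,8,0,0,0]]}}

```text
time: 4.7
tool_pos: [0.6446, -0.0442, 0.2237]
tool_rot: [0.435, -0.436, 0.557, -0.557]
contact_force: [-0.9, 0.6, -1.0]
gripper_width: 0.001
```

Run:
```python
from h import *
p,r=now(); s=manip.state(); print(s["time"],well(p),s["contact_force"])
a=manip.grab_frame("scene")[150:290,180:350]; b=manip.grab_frame("top")[110:265,200:400]
f=lambda a:cv2.resize(a,(390,int(390*a.shape[0]/a.shape[1])),interpolation=cv2.INTER_CUBIC)
a,b=f(a),f(b); h=max(len(a),len(b)); pad=lambda x:cv2.copyMakeBorder(x,0,h-len(x),0,0,0)
cv2.imwrite("pics/lid.png",np.hstack([pad(a),pad(b)]))
```

```text
4.7 [ 78.301   -1.9308 223.6861] [-0.9004  0.57   -0.9958]
```

View pics/lid.png

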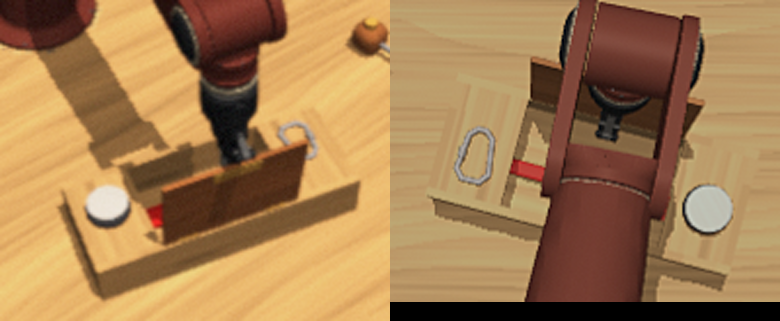

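The lid is at or just past upright, at crop (160–305, 145–240). I'll push about 20 mm more, then back off.

Call:
{"api": "apply_moves", "payload": {"moves": [[1,0,0,6,0,0,0],[1,0,0,6,0,0,0],[1,0,0,6,0,0,0],[1,0,0,4,0,0,0],[1,0,0,0,0,0,0]]}}

```text
time: 5.3
tool_pos: [0.6664, -0.0497, 0.2244]
tool_rot: [-0.436, 0.435, -0.557, 0.557]
contact_force: [0.4, 0.6, 0.4]
gripper_width: -0.0
```

Call:
{"api": "apply_moves", "payload": {"moves": [[1,0,0,-15,0,0,0],[1,0,0,-25,0,0,0],[1,0,0,-40,0,0,0],[1,0,0,-40,0,0,0],[1,0,0,-40,0,0,0],[1,0,-20,-40,0,0,0],[1,0,-20,-40,0,0,0],[1,0,-20,-40,0,0,0],[0,0,0,-20,0,0,0]]}}

```text
time: 6.2
tool_pos: [0.374, 0.0232, 0.2884]
tool_rot: [-0.438, 0.434, -0.555, 0.559]
contact_force: [0.5, 0.1, -0.1]
gripper_width: 0.155
```

Run:
```python
from h import *
p,r=now(); s=manip.state(); print(s["time"],well(p),s["contact_force"])
A=manip.grab_frame("scene");B=manip.grab_frame("top");cv2.imwrite("pics/s2.png",A);cv2.imwrite("pics/t2.png",B)
a=A[150:290,190:350]; b=B[120:260,210:400]
f=lambda a:cv2.resize(a,(395,int(395*a.shape[0]/a.shape[1])),interpolation=cv2.INTER_CUBIC)
a,b=f(a),f(b); h=max(len(a),len(b)); pad=lambda x:cv2.copyMakeBorder(x,0,h-len(x),0,0,0)
cv2.imwrite("pics/lid2.png",np.hstack([pad(a),pad(b)]))
hsv=cv2.cvtColor(B,cv2.COLOR_BGR2HSV); m=((hsv[...,0]<6)|(hsv[...,0]>174))&(hsv[...,1]>190)
m=m.astype(np.uint8); m[:150]=0;m[230:]=0;m[:,:250]=0;m[:,360:]=0
ys,xs=np.nonzero(m); print(len(xs))
P=np.array([well(onz("top",(x,y),.012))[:2] for x,y in zip(xs,ys)])
for y in range(-110,110,15):
    q=P[(P[:,1]>=y)&(P[:,1]<y+15),0]
    if len(q)>3: print(y,np.percentile(q,[3,50,97]),len(q))
```

```text
6.2 [-200.6043   -0.1734  288.3503] [ 0.5192  0.1002 -0.0704]
102
10 [-20.9846 -13.7405  -4.7359] 11
25 [-23.0887 -21.5673  -4.5707] 10
40 [-23.3659 -20.6923  -3.9784] 11
55 [-22.5734 -12.9825  -3.3712] 10
70 [-22.616  -12.7285  -3.4874] 12
85 [-22.9298 -20.2535  -3.3359] 11
100 [-21.9082 -11.5337  -2.4691] 21
```

View pics/lid2.png

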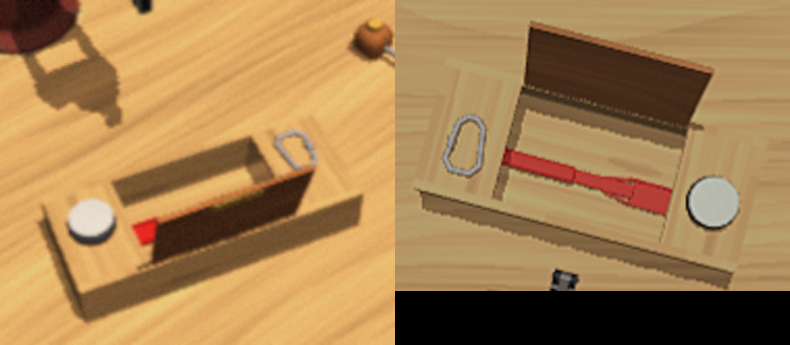

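The lid now leans well past upright, and the horn is fully visible in the opening: right crop, handle (503,157)–(575,172), stem up to about (625,190), blade to (670,200).

Run:
```python
from h import *
B=cv2.imread("pics/t2.png");A=cv2.imread("pics/s2.png")
def red(I):
    h=cv2.cvtColor(I,cv2.COLOR_BGR2HSV); return ((h[...,0]<6)|(h[...,0]>172))&(h[...,1]>140)&(h[...,2]>90)
m=red(B).astype(np.uint8); m[:180]=0;m[225:]=0;m[:,:255]=0;m[:,345:]=0
# sub-pixel: upsampled profile along well y, per assumed height
for lo,hi,z in((-115,-50,.014),(-60,20,.018),(0,115,.026)):
    ys,xs=np.nonzero(m); P=np.array([well(onz("top",(x,y),z))[:2] for x,y in zip(xs,ys)])
    print("z",z,"y range",P[:,1].min(),P[:,1].max())
    for y in range(lo,hi,8):
        q=P[(P[:,1]>=y)&(P[:,1]<y+8),0]
        if len(q): print("  %d mid %.1f width~%.1f n%d"%(y+4,q.mean(),len(q)*2.7**2/8,len(q)))
# height check in scene: red patch of the blade, cast onto blade height
n=red(A).astype(np.uint8); n[:230]=0;n[255:]=0;n[:,:235]=0;n[:,270:]=0
ys,xs=np.nonzero(n); 
for z in(.0,.014,.03): print("scene red at z",z,np.array([well(onz("scene",(x,y),z))[:2] for x,y in zip(xs,ys)]).min(0),np.array([well(onz("scene",(x,y),z))[:2] for x,y in zip(xs,ys)]).max(0))
# lid free edge (top crop 530,22 / 712,70 ; scene crop 158,208 / 308,170)
t=lambda x,y:(210+(x-395)/2.079,120+y/2.079); s=lambda x,y:(190+x/2.469,150+y/2.469)
for a,b in(((530,22),(308,172)),((712,70),(158,214))):
    X,e=tri(t(*a),s(*b)); X=well(X); print("lid",X,e,np.arctan2(X[2]-78,75-X[0]))
```

```text
z 0.014 y range -113.1179429465627 114.30586356925045
  -111 mid -17.2 width~27.3 n30
  -103 mid -16.7 width~33.7 n37
  -95 mid -16.0 width~33.7 n37
  -87 mid -16.7 width~31.9 n35
  -79 mid -16.4 width~31.9 n35
  -71 mid -16.3 width~33.7 n37
  -63 mid -16.0 width~31.0 n34
  -55 mid -15.1 width~20.0 n22
  -47 mid -16.8 width~24.6 n27
z 0.018 y range -112.75101114864017 114.00469989665366
  -56 mid -15.9 width~21.0 n23
  -48 mid -16.9 width~24.6 n27
  -40 mid -16.0 width~24.6 n27
  -32 mid -15.2 width~22.8 n25
  -24 mid -15.1 width~18.2 n20
  -16 mid -15.9 width~16.4 n18
  -8 mid -15.1 width~16.4 n18
  0 mid -14.4 width~16.4 n18
  8 mid -15.5 width~16.4 n18
  16 mid -15.1 width~17.3 n19
z 0.026 y range -112.01714755279507 113.40237255146018
  4 mid -16.0 width~16.4 n18
  12 mid -15.7 width~17.3 n19
  20 mid -15.4 width~20.0 n22
  28 mid -15.1 width~19.1 n21
  36 mid -14.8 width~20.0 n22
  44 mid -14.4 width~21.0 n23
  52 mid -14.2 width~20.0 n22
  60 mid -14.8 width~19.1 n21
  68 mid -14.6 width~21.0 n23
  76 mid -13.7 width~20.0 n22
  84 mid -13.9 width~20.0 n22
  92 mid -14.0 width~20.0 n22
  100 mid -13.7 width~19.1 n21
  108 mid -13.3 width~20.0 n22
  116 mid -11.9 width~3.6 n4
scene red at z 0.0 [-45.4303 -95.2506] [ -8.9275 -62.0445]
scene red at z 0.014 [-35.5173 -98.0464] [  0.6062 -65.1853]
scene red at z 0.03 [ -24.1882 -101.2416] [ 11.5019 -68.7747]
lid [123.5588 101.581  219.682 ] 0.012028136305586148 1.9009806102942024
lid [ 119.4482 -106.6819  236.4332] 0.0023529977669854265 1.8443137960854723
```

Run:
```python
from h import *
p,r=now(); print(*step(p,r,w2([-14.5,40,140]),goal(0,1)))
```

```text
[-40.9468 147.2402 185.1125] [-0.3336 -0.2596 -0.0345]
```

Call:
{"api": "apply_moves", "payload": {"moves": [[0,-5,0,24,0,0,0],[0,-5,0,23,0,0,0],[0,-5,0,23,0,0,0],[0,-5,0,23,0,0,0],[0,-5,10,23,0,0,0],[0,-5,20,23,0,0,0],[0,-5,25,23,0,0,0],[0,-5,25,23,0,0,0],[0,0,30,0,0,0,0],[0,0,30,0,0,0,0],[0,0,0,0,0,0,0]]}}

```text
time: 7.4
tool_pos: [0.5609, 0.0171, 0.1378]
tool_rot: [0.433, -0.438, 0.56, -0.554]
contact_force: [-0.1, 0.5, -1.1]
gripper_width: 0.501
```

Run:
```python
from h import *
p,r=now(); s=manip.state(); print(s["time"],well(p),s["gripper_width"],s["contact_force"]); print(*step(p,r,w2([-14.5,40,33]),goal(0,1)))
```

```text
7.4 [-17.5173  37.9429 137.8367] 0.5007443380031495 [-0.0879  0.5142 -1.0775]
[ -2.2434 104.7954   4.1188] [ 0.6088 -0.3267  0.0907]
```

Call:
{"api": "apply_moves", "payload": {"moves": [[0,-2,15,3,0,0,0],[0,0,15,0,0,0,0],[0,0,15,0,0,0,0],[0,0,15,0,0,0,0],[0,0,15,0,0,0,0],[0,0,10,0,0,0,0],[0,0,8,0,0,0,0],[0,0,6,0,0,0,0],[0,0,5,0,0,0,0],[0,0,0,0,0,0,0]]}}

```text
time: 8.4
tool_pos: [0.5668, 0.0183, 0.0398]
tool_rot: [0.435, -0.436, 0.557, -0.557]
contact_force: [0.1, -0.1, -0.9]
gripper_width: 0.504
```

Call:
{"api": "apply_moves", "payload": {"moves": [[1,0,0,0,0,0,0],[1,0,0,0,0,0,0],[1,0,0,0,0,0,0],[1,0,0,0,0,0,0],[1,0,0,0,0,0,0],[1,0,0,0,0,0,0],[1,0,0,0,0,0,0],[1,0,0,0,0,0,0]]}}

```text
time: 9.2
tool_pos: [0.5678, 0.0183, 0.0412]
tool_rot: [-0.436, 0.435, -0.557, 0.557]
contact_force: [-0.1, -0.4, 5.1]
gripper_width: 0.225
```

Run:
```python
from h import *
p,r=now(); s=manip.state(); print(s["time"],well(p),s["gripper_width"]*85,s["contact_force"]); print(step(p,r,w2([0,0,0]),goal(0,1))[1])
cv2.imwrite("pics/g.png",cv2.resize(manip.grab_frame("top")[120:260,210:400],None,fx=4,fy=4,interpolation=cv2.INTER_CUBIC))
```

```text
9.2 [-11.0769  40.6882  41.1825] 19.147799018662408 [-0.0639 -0.4022  5.0697]
[-0.0893 -0.3045 -0.0134]
```

View pics/g.png

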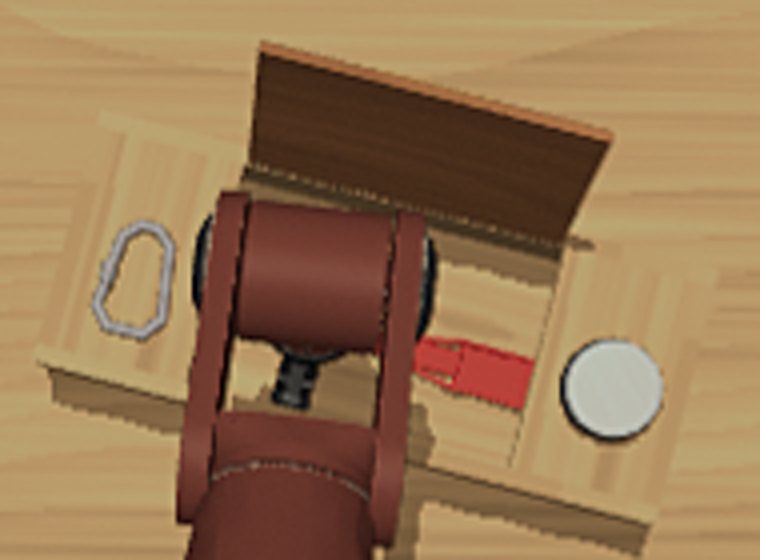

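The arm stopped at z 41, not 34, so the pads hold only the handle's top edge (19 mm reading, 5 N upward). I'll reopen, go lower and regrip.

Call:
{"api": "apply_moves", "payload": {"moves": [[0,0,0,0,0,0,0],[0,0,0,0,0,0,0],[0,0,0,0,0,0,0],[0,0,3,-2,0,0,0],[0,0,3,-1,0,0,0],[0,0,3,0,0,0,0],[0,0,0,0,0,0,0],[0,0,0,0,0,0,0]]}}

```text
time: 10.05
tool_pos: [0.5641, 0.0191, 0.0311]
tool_rot: [0.436, -0.436, 0.557, -0.557]
contact_force: [0.3, -0.3, 0.3]
gripper_width: 0.498
```

Run:
```python
from h import *
p,r=now(); s=manip.state(); print(s["time"],well(p),s["gripper_width"]*85,s["contact_force"],s["joint_pos"],s["joint_efforts"])
```

```text
10.05 [-14.9085  40.5791  31.098 ] 42.29011399543471 [ 0.3037 -0.2655  0.2933] [-0.0981  0.1504  1.9033  0.      1.0882  0.1452] [  0.0105 -37.1031 -30.4883   0.0001   0.0092  -0.0001]
```

Call:
{"api": "apply_moves", "payload": {"moves": [[1,0,0,0,0,0,0],[1,0,0,0,0,0,0],[1,0,0,0,0,0,0],[1,0,0,0,0,0,0],[1,0,0,0,0,0,0],[1,0,0,0,0,0,0],[1,0,0,0,0,0,0],[1,0,0,0,0,0,0]]}}

```text
time: 10.85
tool_pos: [0.5647, 0.019, 0.0319]
tool_rot: [-0.436, 0.435, -0.557, 0.557]
contact_force: [-0.6, 0.6, 5.0]
gripper_width: 0.24
```

Run:
```python
from h import *
p,r=now(); s=manip.state(); print(s["time"],well(p),s["gripper_width"]*85,s["contact_force"])
```

```text
10.85 [-14.2975  40.6526  31.8517] 20.388051092538266 [-0.634   0.5763  4.9804]
```

Call:
{"api": "apply_moves", "payload": {"moves": [[1,0,-2,0,0,0,0],[1,0,-2,0,0,0,0],[1,0,-2,0,0,0,0],[1,0,-2,0,0,0,0],[1,0,0,0,0,0,0],[1,0,0,0,0,0,0]]}}

```text
time: 11.45
tool_pos: [0.5641, 0.019, 0.0393]
tool_rot: [0.436, -0.436, 0.557, -0.557]
contact_force: [0.9, -0.7, -0.8]
gripper_width: 0.237
```

Run:
```python
from h import *
p,r=now(); s=manip.state(); print(s["time"],well(p),s["gripper_width"]*85,s["contact_force"],s["ft_torque"])
```

```text
11.45 [-14.8852  40.5798  39.2616] 20.12796902869623 [ 0.8574 -0.6665 -0.8303] [ 0.0232 -0.0133  0.0176]
```

Held: the upward force is gone and about 0.8 N of weight shows. Now the slide of 30 mm towards −y (tool +x).

Call:
{"api": "apply_moves", "payload": {"moves": [[1,5,0,0,0,0,0],[1,5,0,0,0,0,0],[1,5,0,0,0,0,0],[1,5,0,0,0,0,0],[1,5,0,0,0,0,0],[1,5,0,0,0,0,0],[1,0,0,0,0,0,0],[1,0,0,0,0,0,0]]}}

```text
time: 12.25
tool_pos: [0.5569, -0.0102, 0.0393]
tool_rot: [0.436, -0.435, 0.557, -0.557]
contact_force: [-0.0, 0.4, -1.0]
gripper_width: 0.239
```

Run:
```python
from h import *
p,r=now(); s=manip.state(); print(s["time"],well(p),s["gripper_width"]*85,s["contact_force"],s["ft_torque"])
I=manip.grab_frame("top"); cv2.imwrite("pics/g2.png",cv2.resize(I[120:260,210:400],None,fx=4,fy=4,interpolation=cv2.INTER_CUBIC))
# where would handle-end be in the crop, for reference
for y in(95,100,105,110): print(y,(pix("top",w2([-14,y,30]))[0]-[210,120])*4)
```

```text
12.25 [-14.9574  10.4482  39.3259] 20.342748788934372 [-0.0447  0.3509 -1.0077] [ 0.009   0.0421 -0.0436]
95 [232.7606 305.6439]
100 [225.6945 303.8379]
105 [218.6301 302.0324]
110 [211.5674 300.2274]
```

View pics/g2.png

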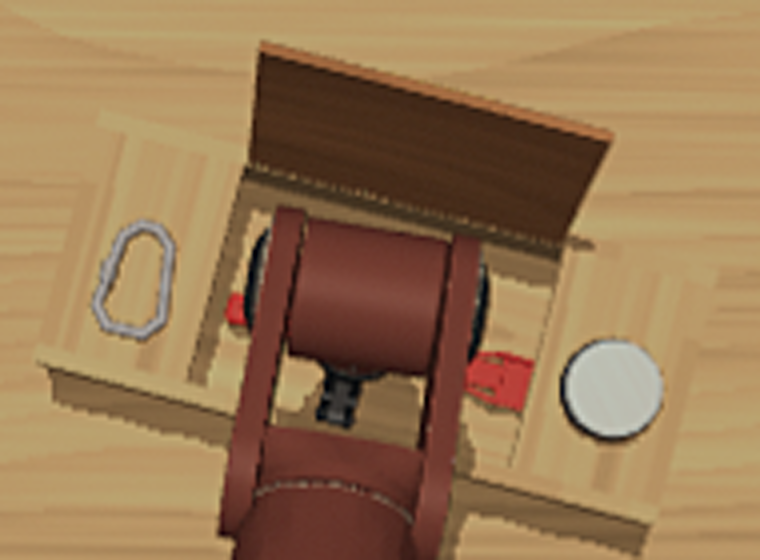

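The handle end now shows at crop (228,310), which is well y ≈ 98 and clear of the deck edge at 110. The blade end is therefore at about −192. I'll tilt around the blade end, handle up.

Call:
{"api": "apply_moves", "payload": {"moves": [[1,0.5,-4.4,0,0,0,1.25],[1,0.5,-4.4,0,0,0,1.25],[1,0.5,-4.4,0,0,0,1.25],[1,0.5,-4.4,0,0,0,1.25],[1,0.5,-4.4,0,0,0,1.25],[1,0.5,-4.4,0,0,0,1.25],[1,0.5,-4.4,0,0,0,1.25],[1,0.5,-4.4,0,0,0,1.25],[1,0,0,0,0,0,0]]}}

```text
time: 13.2
tool_pos: [0.5557, -0.0173, 0.0748]
tool_rot: [0.483, -0.385, 0.593, -0.517]
contact_force: [0.2, -0.5, -1.1]
gripper_width: 0.235
```

```bash
cat > chk.py <<'E'
from h import *
p,r=now(); s=manip.state(); print(s["time"],well(p),s["gripper_width"]*85,s["contact_force"],s["ft_torque"])
rel=(W.inv()*r*goal(0,1).inv()*W)
print("turn about well axes",rel.as_rotvec(degrees=True))
M=W.inv()*r
for n,v in(("blade under",[202,24,0]),("blade top",[202,18,0]),("handle under",[-88,24,0]),("handle top",[-88,6,0])): print(n,well(p)+M.apply(v))
print("joints",s["joint_pos"])
E
python3 chk.py
```

```text
13.2 [-14.4599   3.3221  74.8023] 19.974885852994177 [ 0.1604 -0.5498 -1.0944] [-0.0533  0.0224 -0.0399]
turn about well axes [10.039  -0.1014 -0.3581]
blade under [ -15.6295 -191.3977   15.9567]
blade top [ -15.6433 -192.4436   21.8648]
handle under [-13.871   94.1565  66.5102]
handle top [-13.9125  91.0189  84.2346]
joints [-0.2479  0.0531  1.9307  0.191   1.1638 -0.0799]
```

Call:
{"api": "apply_moves", "payload": {"moves": [[1,0.5,-4.4,0,0,0,1.25],[1,0.5,-4.4,0,0,0,1.25],[1,0.5,-4.4,0,0,0,1.25],[1,0.5,-4.4,0,0,0,1.25],[1,0.5,-4.4,0,0,0,1.25],[1,0.5,-4.4,0,0,0,1.25],[1,0.5,-4.4,0,0,0,1.25],[1,0.5,-4.4,0,0,0,1.25],[1,0.5,-4.4,0,0,0,1.25],[1,0.5,-4.4,0,0,0,1.25],[1,0.5,-4.4,0,0,0,1.25],[1,0.5,-4.4,0,0,0,1.25],[1,0,0,0,0,0,0],[1,0,0,0,0,0,0]]}}

```text
time: 14.6
tool_pos: [0.5503, -0.0371, 0.1227]
tool_rot: [0.546, -0.305, 0.638, -0.45]
contact_force: [0.4, -0.1, -0.8]
gripper_width: 0.239
```

```bash
python3 chk.py
```

```text
14.6 [-15.0906 -17.2787 122.6881] 20.356521312631173 [ 0.3529 -0.0912 -0.7581] [-0.2389  0.0986  0.0043]
turn about well axes [25.0034 -0.0686 -0.3247]
blade under [ -16.0903 -190.2008   15.5575]
blade top [ -16.1045 -192.7368   20.9951]
handle under [-14.5732  72.6168 138.1325]
handle top [-14.616   65.0088 154.4456]
joints [-0.4054  0.0038  1.9292  0.4464  1.3103 -0.3006]
```

Call:
{"api": "apply_moves", "payload": {"moves": [[1,-5,0,0,0,0,0],[1,-5,0,0,0,0,0],[1,-5,0,0,0,0,0],[1,-6,0,0,0,0,0],[1,-6,0,0,0,0,0],[1,-6,0,0,0,0,0],[1,-6,0,0,0,0,0],[1,-6,0,0,0,0,0],[1,-6,0,0,0,0,0],[1,0,0,0,0,0,0]]}}

```text
time: 15.6
tool_pos: [0.5617, 0.0085, 0.1448]
tool_rot: [0.546, -0.305, 0.638, -0.449]
contact_force: [1.1, -0.3, -1.5]
gripper_width: 0.235
```

```bash
python3 chk.py
python3 - <<'E'
from h import *
a=manip.grab_frame("scene")[130:290,180:350]; b=manip.grab_frame("top")[110:265,200:400]
f=lambda a:cv2.resize(a,(395,int(395*a.shape[0]/a.shape[1])),interpolation=cv2.INTER_CUBIC)
a,b=f(a),f(b); h=max(len(a),len(b)); pad=lambda x:cv2.copyMakeBorder(x,0,h-len(x),0,0,0)
cv2.imwrite("pics/draw.png",np.hstack([pad(a),pad(b)]))
E
```

```text
15.6 [-14.7154  29.778  144.7764] 19.974355299918486 [ 1.1349 -0.2811 -1.5474] [-0.1947  0.0294 -0.0745]
turn about well axes [25.0043 -0.1023 -0.2448]
blade under [ -15.4104 -143.1435   37.6426]
blade top [ -15.4263 -145.6796   43.0802]
handle under [-14.3214 119.6739 160.2224]
handle top [-14.369  112.0656 176.5353]
joints [-0.3186 -0.0222  1.9144  0.4513  1.3114 -0.2075]
```

View pics/draw.png

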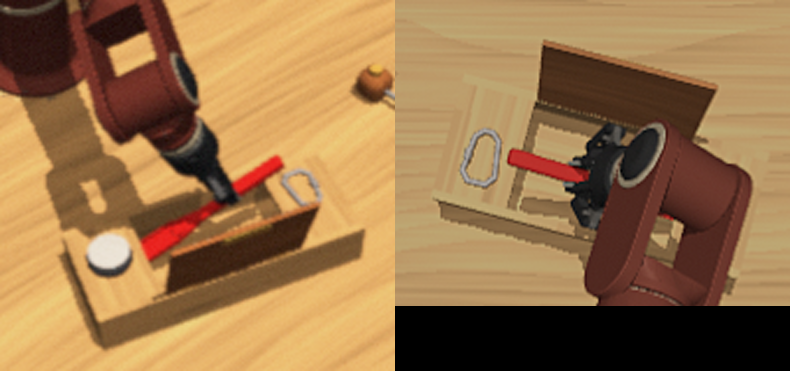

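The horn slants out as planned: scene crop from the blade (145,250) to the handle (280,163). The tin and carabiner are untouched. I'll continue drawing it 60 mm further.

Call:
{"api": "apply_moves", "payload": {"moves": [[1,-6,0,0,0,0,0],[1,-6,0,0,0,0,0],[1,-6,0,0,0,0,0],[1,-6,0,0,0,0,0],[1,-6,0,0,0,0,0],[1,-6,0,0,0,0,0],[1,-6,0,0,0,0,0],[1,-6,0,0,0,0,0],[1,-6,0,0,0,0,0],[1,-6,0,0,0,0,0],[1,-6,0,0,0,0,0],[1,0,0,0,0,0,0]]}}

```text
time: 16.9
tool_pos: [0.5761, 0.0666, 0.1727]
tool_rot: [0.546, -0.305, 0.638, -0.449]
contact_force: [-0.3, -0.2, -1.5]
gripper_width: 0.236
```

```bash
python3 chk.py
```

```text
16.9 [-14.3841  89.6069 172.7323] 20.099875604360356 [-0.3393 -0.191  -1.4572] [-0.2053  0.0348 -0.0099]
turn about well axes [25.0116 -0.1068 -0.245 ]
blade under [-15.0744 -83.301   65.5764]
blade top [-15.0908 -85.8378  71.0137]
handle under [-13.9894 179.5008 188.1898]
handle top [-14.0385 171.8904 204.5018]
joints [-0.2083 -0.0379  1.8794  0.4525  1.3108 -0.0865]
```

Call:
{"api": "apply_moves", "payload": {"moves": [[1,-2,-4,0,0,0,0],[1,-3,-7,0,0,0,0],[1,-3,-7,0,0,0,0],[1,-3,-7,0,0,0,0],[1,-3,-7,0,0,0,0],[1,-3,-7,0,0,0,0],[1,-3,-7,0,0,0,0],[1,-3,-7,0,0,0,0],[1,-3,-7,0,0,0,0],[1,-3,-7,0,0,0,0],[1,-3,-7,0,0,0,0],[1,-3,-7,0,0,0,0],[1,-3,-7,0,0,0,0],[1,-3,-7,0,0,0,0],[1,-3,-7,0,0,0,0],[1,-3,-7,0,0,0,0],[1,-3,-7,0,0,0,0],[1,-1,-3,0,0,0,0],[1,0,0,0,0,0,0],[1,0,0,0,0,0,0]]}}

```text
time: 18.9
tool_pos: [0.5747, 0.062, 0.3013]
tool_rot: [0.546, -0.305, 0.638, -0.449]
contact_force: [-0.5, -0.7, -0.7]
gripper_width: 0.238
```

Call:
{"api": "apply_moves", "payload": {"moves": [[1,0,0,0,0,0,0],[1,0,0,0,0,0,0],[1,0,0,0,0,0,0],[1,0,0,0,0,0,0],[1,0,0,0,0,0,0]]}}

```text
time: 19.4
tool_pos: [0.5748, 0.062, 0.3015]
tool_rot: [0.546, -0.305, 0.638, -0.449]
contact_force: [0.2, -0.1, -1.1]
gripper_width: 0.239
```

```bash
python3 chk.py
python3 - <<'E'
from h import *
a=manip.grab_frame("scene")[90:290,150:380]; b=manip.grab_frame("top")[90:290,190:410]
cv2.imwrite("pics/fin.png",np.hstack([cv2.resize(a,None,fx=1.75,fy=1.75,interpolation=cv2.INTER_CUBIC),cv2.resize(b,None,fx=1.75,fy=1.75,interpolation=cv2.INTER_CUBIC)]))
E
```

```text
19.4 [-14.5941  84.8751 301.4667] 20.281143738309037 [ 0.1701 -0.0924 -1.1229] [-0.2567  0.0219  0.013 ]
turn about well axes [25.002  -0.0577 -0.3031]
blade under [-15.5348 -88.0499 194.3404]
blade top [-15.5475 -90.5858 199.7781]
handle under [-14.1115 174.7712 316.9088]
handle top [-14.1496 167.1636 333.2221]
joints [-0.2169 -0.141   1.7561  0.4368  1.5196  0.0053]
```

View pics/fin.png

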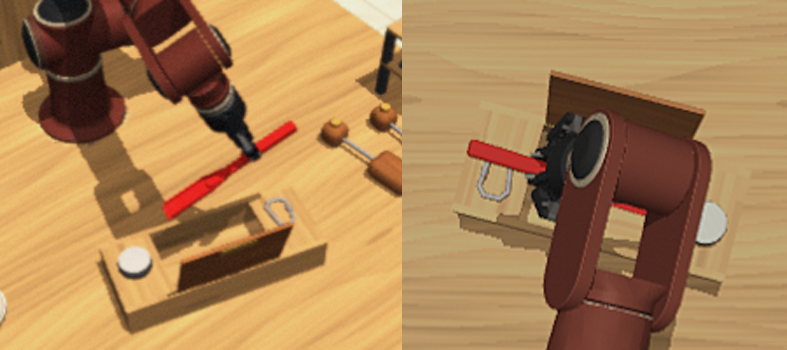

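The horn hangs slanted and free. In the scene crop it runs from the blade end (170,213) to the handle (293,127). The lid is leaning open, and the tin and carabiner are in place. I'll check the blade end's height from the image, compare the bystanders with the first picture, then hand in.

Run:
```python
from h import *
print("pred blade px",pix("scene",w2([-15.5,-89,197])), "seen",150+170/1.75,90+213/1.75)
print("pred handle px",pix("scene",w2([-14,171,325])), "seen",150+293/1.75,90+127/1.75)
A=manip.grab_frame("scene");a0=cv2.imread("pics/scene0.png")
for n,(x0,x1,y0,y1) in dict(trees=(330,415,145,200),dish=(110,160,245,290),brush=(145,190,290,345),tin=(216,240,229,250)).items():
    print(n,np.abs(A[y0:y1,x0:x1].astype(int)-a0[y0:y1,x0:x1]).mean())
s=manip.state();print(s["joint_vel"])
manip.job_done()
```

```text
pred blade px [[244.7373 211.7079]] seen 247.14285714285714 211.71428571428572
pred handle px [[318.7005 160.9882]] seen 317.42857142857144 162.57142857142856
trees 2.950873440285205
dish 2.8211851851851852
brush 2.8262626262626265
tin 7.87962962962963
[ 0.0008 -0.0009  0.0014  0.0004 -0.0011 -0.0008]
the job is handed in; nothing more can be done
```

The lid is open and the horn is out of the well, held still in the gripper. I handed the job in at about 19.5 s of the 54 s allowed.

- **Lid:** I pushed it to about 1.85 rad, and it stayed leaning open in every later view.
- **Grasp:** The first grasp held only the handle's top edge, so I reopened, went about 10 mm lower and regripped before lifting.
- **Extraction:** I slid the horn 30 mm, tilted it 25° handle end up, drew it out along the slant and raised it. Contact forces stayed at a few newtons throughout.
- **Final height:** The horn's lowest point is the blade end at z ≈ 0.194 m, about 116 mm above the well's top. The last scene image agrees to about 2 px at both ends.
- **Bystanders:** The trees, dish and brush matched the first picture to within image noise. The tin's patch differed a little more, which I put down to changed shadow. The tin and carabiner looked in place in the last picture, but I did not re-measure them.

The gripper read about 20 mm on a handle listed as 22 mm wide. The grip held steady all the same, with no sign of slipping.

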